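Clear the engraving fixture and hold its collar home

ROBOT

A 7-joint arm with a two-finger parallel gripper is mounted at the origin on the work surface. World frame = base frame: x ahead of the robot, y to its left, z up, the work surface at z = 0. Lengths are in mm, angles in degrees, forces in N, time in s.
With the tool pointing down it reaches from about 425 to 875 mm from the base axis. Payload 8.4 kg.
Tool frame: the origin (TCP) lies at the very end of the fingers, on their centre line; the grasp point (between the pads) lies 19 mm behind it; z points along the fingers, y is the line along which they close (so a half turn about z gives the same grasp; the last joint's range is limited). The gripper opens to 87 mm and grips with 3 to 60 N. Pads are 19 mm wide; open, the fingers measure 117 mm over their backs; the gripper's body (75 mm by 190 mm) begins 51 mm behind the grasp point.
Start: joints at [68.285, 19.091, 2.286, 83.961, -0.768, 76.965, -3.352], TCP at [179.484, -624.699, 222.546] pointing down, gripper open.
Joint ranges: [-147.57, 147.57], [-21.85, 119.76], [-74.77, 79.35], [14.55, 137.4], [-85.83, 265.84], [4.83, 119.75], [-152.11, 152.11]. Speed limits (degrees/s): [127.2, 127.2, 159.86, 159.86, 180, 180, 180].

INTERFACE

Orientations are given as [roll, pitch, yaw] about the fixed x, y, z axes, in that order (R = Rz(yaw) Ry(pitch) Rx(roll)).
In Python, from rig import readout, imaging, order gives the robot as it stands.
- The arm moves only by the tool play_rows, never from a script. Its argument "steps" is a list of rows, each a list of 3 entries, a list of its own where there are three numbers: the turn, a rotation vector about the tool's x, y, z in degrees, then the shift along the tool's x, y, z in mm, then the opening, from 0 (shut) to 1 (fully open). A call has exactly 8 rows; each row shifts and turns the commanded pose from where the row before left it, along the tool's axes as they then stand; what a row does not reach is not made up. A row lasts 1/8 s, in which the tool goes at most 62.5 mm and 10.7 degrees, less where a joint would pass 70% of its speed; a pose out of reach is approached as far as the arm can. A call is refused whole if a number of a shift passes 62.5 or a number of a turn 10.7, either way. A call with a gripper value outside its range is refused whole. The fingers move at their own pace and stop on an object; "grip_force" is the grip in N (left out, the last holds). Time passes only in rows, so rows that do not move let the fingers close, or fill a call up. It gives the time, the measured TCP pose, the force, the opening and the grip force at its end, in the units of the state.
- readout.sense(): the state, without advancing time (a new reading comes with each control period).
- imaging.read_camera(name): name is "scene" or "top" or "wrist"; returns the picture (480x640x3 uint8, blue, green, red); there is no depth.
- imaging.get_calibration(name): a dict with "K" (3x3 intrinsics, pixels), "R" (3x3) and "t" (3): a world point X has camera coordinates R X + t. Camera axes: x right, y down, z forward; pixel columns grow to the right and rows downward; lengths in mm; the calibration is good to about 2 mm. A picture is of the moment at which its call begins: read the wrist's pose just before it. get_calibration takes no time and is no camera call; for the wrist camera it gives the pose at the moment of the call.
- order.close_job(): hands the job in; it is judged then, once.
The state is a dict: "time_s": time; "joint_positions": joint angles; "joint_vel": joint speeds; "joint_efforts": joint torques, N m; "eef_pos": TCP position; "tool_rot": TCP orientation; "contact_force": force on the tool from outside, world axes, zero at the start; "moment": the same for the moment, N m; "gripper_width": finger opening in mm; "gripper_force": force on a finger pad.
Only numpy, scipy, OpenCV 4.12 (cv2) and the standard library are available. Lean on these libraries where they do the work, as an engineer would, in place of code of your own. Each camera call takes 0.05 s, during which the arm holds its last target. There are 200 camera calls.

TASK

Holding the scraper block, push the three loose brass offcuts off the fixture's plate into the catch trough at its end (touch the offcuts only with the scraper), then put the scraper back down on the bench, clear of the fixture. Then press on the knurled collar and turn it until its hidden keyways drop over the pins, and push it fully home against its spring. Finish while still holding the collar pushed home, and do not disturb the can, the phone or the graver.

Things in the scene. Friction and masses are not known exactly. Their poses are not given: they have to be found in the camera images.
- fixture: the engraving fixture, fixed on the bench: a dark steel plate with the collar's spigot near one end and a catch trough at the other. Origin: on the bench under the axis of spigot and collar; z up; +y runs from the collar to the trough. The plate spans y -40 to +150 mm and x -60 to +60 mm, its top 20 mm above the bench
- plate_mid (a point): middle of the bare part of the plate, on its top, 112 mm (fixture y) from the collar's axis; the offcuts lie on the plate within 28 mm of this point along the fixture's y and 42 mm along its x
- trough_in (a point): the aluminium catch trough, open at the top, beginning at the plate's end edge; this point is the centre of its floor, 28.5 mm beyond that edge. Inside 57 mm (fixture y) by 114 mm (x); floor 3 mm and rims 18 mm above the bench, so 2 mm lower than the plate
- spigot_top (a point): top centre of the fixed upright steel spigot in the collar's bore, 30 mm across, its top 64 mm above the bench; hidden lower down it has three radial pins 120 degrees apart, each 6 mm wide
- collar_mid (a point): the brass knurled collar, a loose ring round the spigot: 52 mm outside, bore 33 mm, 34 mm high, about 150 g; this point is its centre, half-way up, z along its axis. At the start it stands on the pins, its centre 51 mm above the bench, its top 4 mm above the spigot's. Three blind keyways 9 mm wide, 120 degrees apart, are hidden in its underside
- collar_home (a point): where the collar's centre is when fully home on its solid stop: 43 mm above the bench, 8 mm below its start, its top 4 mm below the spigot's. How keyways stand to pins can only be felt: a turn of at most 100 degrees, either way round, under a light push (3 to 10 N) finds them (caught within about 4 degrees). It then drops 3 mm and turns no further
- pad (a joint): the spring ring under the collar that resists the last 5 mm (about 3.5 N at first, 7 N when home) and lifts the collar again if it is not held down: 0 m = up, -0.005 m = collar fully home
- scraper_mid (a point): the scraper block, a loose hardwood block 100 x 24 x 50 mm high with a rubber sole (18 mm wide, the lowest 8 mm), about 110 g, standing on the bench on its sole; its long side is its x, the 24 mm thickness its y. This point is its centre, 25 mm above the sole
- chip_a_mid (a point): a loose brass offcut, a flat bar 18 x 12 x 6 mm, about 11 g, at the start lying on the fixture's bare plate between the collar and the trough, any way round; this point is its centre
- chip_b_mid (a point): a loose brass offcut, a flat bar 18 x 14 x 6 mm, about 11 g, at the start lying on the fixture's bare plate between the collar and the trough, any way round; this point is its centre
- chip_c_mid (a point): a loose brass offcut, a flat bar 18 x 11 x 6 mm, about 11 g, at the start lying on the fixture's bare plate between the collar and the trough, any way round; this point is its centre
- can: bystander: an aluminium drinks can, 66 mm across, 115 mm high, standing on the bench; origin at the centre of its foot. Leave alone
- phone: bystander: a phone lying flat, black with a pale glass face, 72 x 150 x 9 mm; origin under its centre. Leave alone
- graver: bystander: a graver with a wooden handle lying on the bench, about 140 mm long, 20 mm thick, along its x; origin below its middle. Leave alone
Mind the look-alikes: they are no part of the job. Of the things shaped like the part that bears scraper_mid, the wooden one is meant.

How it is judged:
By the outcome, as a careful person would: the job done as asked, in the order asked, and still so for the second after the job is handed in, while the arm keeps its last pose, push and grip.
It also fails if it takes over 59 s, if anything falls off the work surface, if the arm or the gripper's body presses on something with over 40 N, if the wrist force passes 120 N, or if a joint passes its speed limit or range.

## Working session

There is one attempt and no reset: what is moved stays moved. The work goes in short steps, Python scripts to look and compute and a tool call to move; the robot and the scene stay as the last step left them, time stands still between calls to the robot, and variables do not carry over. Pictures are saved under pics/ and viewed, at most 10 in all, crops included, and the job is handed in when it is done.

Besides the shell and the picture viewer there is one more tool, called after ">>>" as name([rows], argument=value, ...), one row to a line, values as JSON. play_rows: Moves the arm, as the interface text tells. Its arguments: {"type":"object","properties":{"steps":{"type":"array"},"grip_force":{"type":"number"}},"required":["steps"]}

```bash
mkdir -p pics; python3 - <<'E'
from rig import readout, imaging
import cv2, numpy as np
s=readout.sense(); print({k:np.round(v,2).tolist() for k,v in s.items()})
for n in("scene","top"):
    cv2.imwrite(f"pics/{n}0.png",imaging.read_camera(n)); c=imaging.get_calibration(n); print(n,{k:np.round(v,3).tolist() for k,v in c.items()})
E
```

```text
{'time_s': 0.0, 'joint_positions': [68.29, 19.13, 2.29, 84.01, -0.77, 76.97, -3.35], 'joint_vel': [0.07, -0.05, 0.08, -0.02, 0.04, -0.06, 0.02], 'joint_efforts': [-0.0, -65.64, 1.34, -40.38, -0.06, 0.04, 0.0], 'eef_pos': [179.32, -624.28, 221.68], 'tool_rot': [-179.91, 0.01, 16.03], 'contact_force': [1.33, 0.13, -0.6], 'moment': [-0.01, -0.02, 0.02], 'gripper_force': 0.0, 'gripper_width': 86.98}
scene {'K': [[599.003, 0.0, 317.369], [0.0, 599.003, 232.376], [0.0, 0.0, 1.0]], 'R': [[-0.675, 0.738, -0.011], [0.455, 0.404, -0.794], [-0.581, -0.541, -0.608]], 't': [341.984, -222.235, 1612.27]}
top {'K': [[554.802, 0.0, 315.067], [0.0, 554.802, 236.69], [0.0, 0.0, 1.0]], 'R': [[-0.014, -1.0, -0.019], [-0.991, 0.017, -0.134], [0.135, 0.017, -0.991]], 't': [42.984, 577.64, 1092.739]}
```

View pics/top0.png

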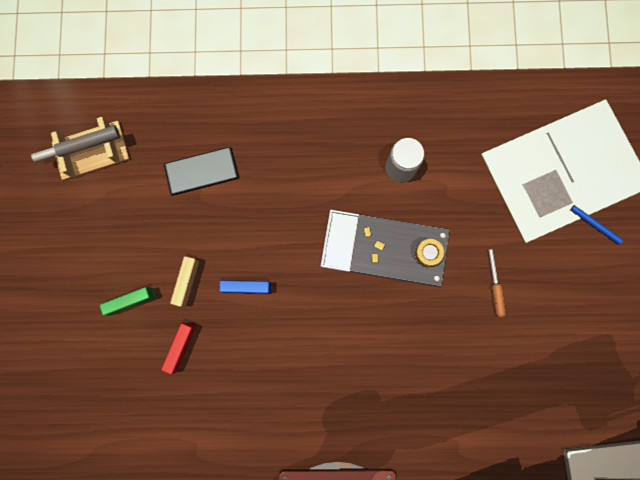

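View pics/scene0.png

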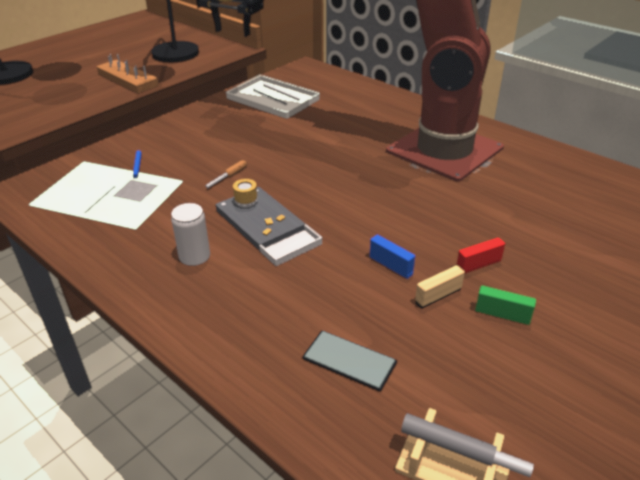

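Look-alikes in the top view: wooden block (184,281), green (126,301), red (177,348) and blue (245,287). The wooden one is meant. The fixture has its collar at (430,252), its trough at (338,240) and three offcuts near (373,245). Next I'll fit the poses and check them in a crop.

```bash
cat > h.py <<'E'
import numpy as np, cv2
from rig import readout, imaging
def ray(c,uv,z):
    K,R,t=[np.array(c[k],float) for k in("K","R","t")]
    uv=np.atleast_2d(uv); d=(R.T@np.linalg.inv(K)@np.c_[uv,np.ones(len(uv))].T).T; C=-R.T@t
    return C+d*((z-C[2])/d[:,2])[:,None]
def proj(c,X):
    K,R,t=[np.array(c[k],float) for k in("K","R","t")]
    p=(K@(R@np.atleast_2d(X).T+t[:,None])).T; return p[:,:2]/p[:,2:]
def st():
    s=readout.sense(); print(round(s["time_s"],2),[np.round(s[k],1).tolist() for k in("joint_positions","eef_pos","tool_rot","contact_force","moment","gripper_width","gripper_force")])
    return s
def box(x0,x1,y0,y1,z0,z1,pose):
    a=np.radians(pose[2]); P=np.array([[x,y,z] for x in(x0,x1) for y in(y0,y1) for z in(z0,z1)],float)
    c,s=np.cos(a),np.sin(a); return np.c_[pose[0]+c*P[:,0]-s*P[:,1],pose[1]+s*P[:,0]+c*P[:,1],P[:,2]]
def fit(c,mask,b,p0):
    from scipy.optimize import minimize
    m=cv2.resize(mask,None,fx=4,fy=4,interpolation=cv2.INTER_LINEAR)>127
    def f(p):
        h=cv2.convexHull((proj(c,box(*b,p))*4+1.5).astype(np.float32)); k=np.zeros(m.shape,np.uint8)
        cv2.fillConvexPoly(k,np.round(h*16).astype(np.int32),1,shift=4); k=k>0
        return -(k&m).sum()/(k|m).sum()
    S=np.array([p0]+[np.array(p0)+d for d in np.diag([15,15,10.])])
    r=minimize(f,p0,method="Nelder-Mead",options=dict(initial_simplex=S,maxiter=150)); return r.x,r.fun
E
python3 - <<'E'
from h import *
c=imaging.get_calibration("top"); im=cv2.imread("pics/top0.png"); hsv=cv2.cvtColor(im,cv2.COLOR_BGR2HSV)
def comp(m,uv):
    n,l,s,ce=cv2.connectedComponentsWithStats(m.astype(np.uint8)); i=l[uv[1],uv[0]]; return ((l==i)*255).astype(np.uint8),s[i],ce[i]
ye=(hsv[...,0]>14)&(hsv[...,0]<35)&(hsv[...,1]>70)&(hsv[...,2]>110)
m,s,ce=comp(ye,(184,281)); print(s,ce)
g=ray(c,[184,281],50)[0]; ax=np.diff(ray(c,[[176,300],[190,262]],50),axis=0)[0]
p,f=fit(c,m,(-50,50,-12,12,0,50),[g[0],g[1],np.degrees(np.arctan2(ax[1],ax[0]))]); print("scraper",p.round(1),f)
col=ray(c,[430.5,252],68)[0]
pl=ray(c,[[449,229],[441,286],[358,213],[350,273]],20); print("collar",col.round(1),"plate",pl.round(1).tolist())
# fixture fit: not brown, region
gr=(hsv[...,1]<90)|(ye); gr[:, :315]=0;gr[:,455:]=0;gr[:205]=0;gr[292:]=0
n,l,s,ce=cv2.connectedComponentsWithStats(gr.astype(np.uint8)); i=1+np.argmax(s[1:,4]); m2=((l==i)*255).astype(np.uint8); print(s[i])
d=pl[2]-pl[0]; yaw=np.degrees(np.arctan2(d[1],d[0]))-90
q,f=fit(c,m2,(-60,60,-40,209,0,20),[col[0],col[1],yaw]); print("fixture",q.round(1),f)
n,l,s,ce=cv2.connectedComponentsWithStats((ye).astype(np.uint8))
a=np.radians(q[2])
for i in range(1,n):
    if 340<ce[i][0]<400 and 215<ce[i][1]<275 and s[i,4]>10:
        w=ray(c,ce[i],26)[0]; d=w[:2]-col[:2]; print("chip",ce[i].round(1),s[i,4],w.round(1),"fix xy",(np.array([[np.cos(a),np.sin(a)],[-np.sin(a),np.cos(a)]])@d).round(1))
o=cv2.resize(im,None,fx=4,fy=4,interpolation=cv2.INTER_CUBIC)
for b,pp in(((-50,50,-12,12,0,50),p),((-60,60,-40,150,20,20),q),((-60,60,150,209,18,18),q)):
    for u in proj(c,box(*b,pp)): cv2.circle(o,tuple(int(v) for v in u*4+1.5),3,(255,0,255),-1)
cv2.imwrite("pics/crop1.png",np.hstack([o[230*4:330*4,155*4:225*4],np.pad(o[200*4:300*4,318*4:448*4],((0,0),(0,0),(0,0)))])[:, :800])
E
```

```text
[170 256  25  51 606] [182.29537954 281.13036304]
scraper [491.9 303.7 -13.9] -0.6676099109669404
collar [ 540.1 -193.8   68. ] plate [[592.3, -243.1, 20.0], [474.9, -221.4, 20.0], [629.2, -55.8, 20.0], [504.4, -36.3, 20.0]]
[ 320  209  129   78 7095]
fixture [ 541.2 -191.8  -10.5] -0.9746570403384853
chip [367.  231.6] 59 [588.9 -73.1  26. ] fix xy [ 26.  127.6]
chip [379.1 245.1] 73 [560.4 -97.1  26. ] fix xy [ 2.3 98.8]
chip [374.3 257.8] 57 [534.3 -86.6  26. ] fix xy [-25.3 104.4]
```

View pics/crop1.png

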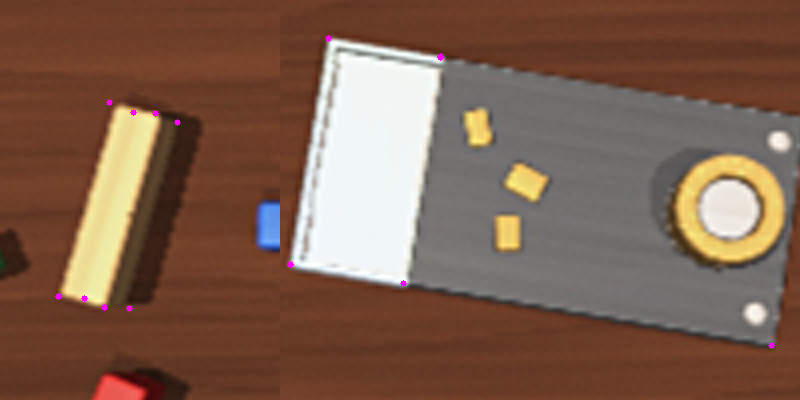

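```bash
cat >> h.py <<'E'
def plan(wps,op=None,start=None):
    """wps: [(x,y,z,yaw,rows)] -> tool-axis rows, printed in rounded numbers"""
    s=readout.sense(); x,y,z=s["eef_pos"]; yaw=s["tool_rot"][2]
    if start: x,y,z,yaw=start
    n=0
    for X,Y,Z,W,k in wps:
        dw=(W-yaw)/k; dp=np.array([X-x,Y-y,Z-z])/k
        for _ in range(k):
            a=np.radians(yaw); c_,s_=np.cos(a),np.sin(a)
            t=[dp[0]*c_+dp[1]*s_, dp[0]*s_-dp[1]*c_, -dp[2]]
            n+=1; print(n,[[0,0,round(-dw,1)],[round(v,1) for v in t]]); yaw+=dw
        x,y,z=X,Y,Z
E
python3 - <<'E'
from h import *
c=imaging.get_calibration("top"); im=cv2.imread("pics/top0.png"); hsv=cv2.cvtColor(im,cv2.COLOR_BGR2HSV)
ye=(hsv[...,0]>14)&(hsv[...,0]<35)&(hsv[...,1]>70)&(hsv[...,2]>110)
n,l,s,ce=cv2.connectedComponentsWithStats(ye.astype(np.uint8)); m=((l==l[281,184])*255).astype(np.uint8)
p,f=fit(c,m,(-50,50,-12,12,50,50),[492,304,-14]); print("scraper",p.round(1),f)
plan([(420,-500,230,60,5),(590,-220,230,110,6),(600,40,230,150,5),(500,p[1]-3,180,166,8)])
E
```

```text
scraper [491.6 301.7 -15.9] -0.9547097810805383
1 [[0, 0, np.float64(-8.8)], [np.float64(53.1), np.float64(-10.6), np.float64(-1.6)]]
2 [[0, 0, np.float64(-8.8)], [np.float64(54.1), np.float64(-2.4), np.float64(-1.6)]]
3 [[0, 0, np.float64(-8.8)], [np.float64(53.8), np.float64(5.9), np.float64(-1.6)]]
4 [[0, 0, np.float64(-8.8)], [np.float64(52.3), np.float64(14.1), np.float64(-1.6)]]
5 [[0, 0, np.float64(-8.8)], [np.float64(49.5), np.float64(21.9), np.float64(-1.6)]]
6 [[0, 0, np.float64(-8.3)], [np.float64(54.6), np.float64(1.2), np.float64(-0.0)]]
7 [[0, 0, np.float64(-8.3)], [np.float64(53.8), np.float64(9.1), np.float64(-0.0)]]
8 [[0, 0, np.float64(-8.3)], [np.float64(51.9), np.float64(16.8), np.float64(-0.0)]]
9 [[0, 0, np.float64(-8.3)], [np.float64(49.0), np.float64(24.2), np.float64(-0.0)]]
10 [[0, 0, np.float64(-8.3)], [np.float64(44.9), np.float64(31.0), np.float64(-0.0)]]
11 [[0, 0, np.float64(-8.3)], [np.float64(40.0), np.float64(37.2), np.float64(-0.0)]]
12 [[0, 0, np.float64(-8.0)], [np.float64(48.2), np.float64(19.7), np.float64(-0.0)]]
13 [[0, 0, np.float64(-8.0)], [
[... 292 characters left out ...]
, np.float64(-0.0)]]
17 [[0, 0, np.float64(-2.0)], [np.float64(27.0), np.float64(21.8), np.float64(6.2)]]
18 [[0, 0, np.float64(-2.0)], [np.float64(26.2), np.float64(22.7), np.float64(6.2)]]
19 [[0, 0, np.float64(-2.0)], [np.float64(25.4), np.float64(23.6), np.float64(6.2)]]
20 [[0, 0, np.float64(-2.0)], [np.float64(24.6), np.float64(24.5), np.float64(6.2)]]
21 [[0, 0, np.float64(-2.0)], [np.float64(23.7), np.float64(25.3), np.float64(6.2)]]
22 [[0, 0, np.float64(-2.0)], [np.float64(22.8), np.float64(26.1), np.float64(6.2)]]
23 [[0, 0, np.float64(-2.0)], [np.float64(21.9), np.float64(26.9), np.float64(6.2)]]
24 [[0, 0, np.float64(-2.0)], [np.float64(20.9), np.float64(27.6), np.float64(6.2)]]
```

>>> play_rows([
  [[0,0,-9],[53,-11,-2],0.6],
  [[0,0,-9],[54,-2,-2],0.6],
  [[0,0,-9],[54,6,-2],0.6],
  [[0,0,-9],[52,14,-2],0.6],
  [[0,0,-9],[50,22,-2],0.6],
  [[0,0,-8],[55,1,0],0.6],
  [[0,0,-8],[54,9,0],0.6],
  [[0,0,-8],[52,17,0],0.6],
], grip_force=30)

```text
time_s: 1.1
eef_pos: [503.3, -355.1, 232.2]
tool_rot: [-180.0, -0.0, 85.3]
contact_force: [0.6, -0.0, 0.3]
gripper_width: 52.4
gripper_force: 0.0
```

>>> play_rows([
  [[0,0,-8],[49,24,0],0.6],
  [[0,0,-8],[45,31,0],0.6],
  [[0,0,-8],[40,37,0],0.6],
  [[0,0,-8],[48,20,0],0.6],
  [[0,0,-8],[45,26,0],0.6],
  [[0,0,-8],[41,32,0],0.6],
  [[0,0,-8],[36,38,0],0.6],
  [[0,0,-8],[30,42,0],0.6],
])

```text
time_s: 2.1
eef_pos: [602.8, 43.9, 232.3]
tool_rot: [-180.0, -0.0, 149.3]
contact_force: [-0.0, -0.5, -0.8]
gripper_width: 52.2
gripper_force: 0.0
```

```bash
sed -i 's/round(-dw,1)/round(float(-dw),1)/; s/round(v,1) for v in t/round(float(v),1) for v in t/' h.py; python3 - <<'E'
from h import *
st(); plan([(490,300,150,164,8)])
E
```

```text
2.1 [[23.6, 17.8, -39.6, 88.1, 11.5, 78.3, 42.2], [602.8, 43.9, 232.3], [-180.0, -0.0, 149.3], [-0.0, -0.5, -0.8], [0.0, -0.2, 0.1], 52.2, 0.0]
1 [[0, 0, -1.8], [28.5, 20.3, 10.3]]
2 [[0, 0, -1.8], [27.8, 21.2, 10.3]]
3 [[0, 0, -1.8], [27.1, 22.1, 10.3]]
4 [[0, 0, -1.8], [26.4, 23.0, 10.3]]
5 [[0, 0, -1.8], [25.6, 23.8, 10.3]]
6 [[0, 0, -1.8], [24.9, 24.6, 10.3]]
7 [[0, 0, -1.8], [24.1, 25.4, 10.3]]
8 [[0, 0, -1.8], [23.2, 26.2, 10.3]]
```

>>> play_rows([
  [[0,0,-1.8],[28.5,20.3,10],0.6],
  [[0,0,-1.8],[28,21,10],0.6],
  [[0,0,-1.8],[27,22,10],0.6],
  [[0,0,-1.8],[26.5,23,10],0.6],
  [[0,0,-1.8],[25.5,24,10],0.6],
  [[0,0,-1.8],[25,24.5,10],0.6],
  [[0,0,-1.8],[24,25.5,10],0.6],
  [[0,0,-1.8],[23,26,10],0.6],
])

```text
time_s: 3.1
eef_pos: [490.9, 300.2, 151.9]
tool_rot: [-180.0, 0.0, 163.5]
contact_force: [1.1, -0.6, -0.3]
gripper_width: 52.3
gripper_force: 0.0
```

```bash
python3 - <<'E'
from h import *
s=st(); c=imaging.get_calibration("wrist"); im=imaging.read_camera("wrist"); c2=imaging.get_calibration("wrist")
for u in proj(c,box(-50,50,-12,12,50,50,(491.6,301.7,-15.9))): cv2.circle(im,tuple(int(v) for v in u),3,(255,0,255),-1)
cv2.imwrite("pics/w1.png",im)
np.savez("w1.npz",**{k:np.array(c[k]) for k in c})
E
```

```text
3.1 [[4.2, 19.8, -48.4, 97.8, 15.7, 69.5, 25.4], [490.9, 300.2, 151.9], [-180.0, 0.0, 163.5], [1.1, -0.6, -0.3], [0.0, -0.1, -0.0], 52.3, 0.0]
```

View pics/w1.png

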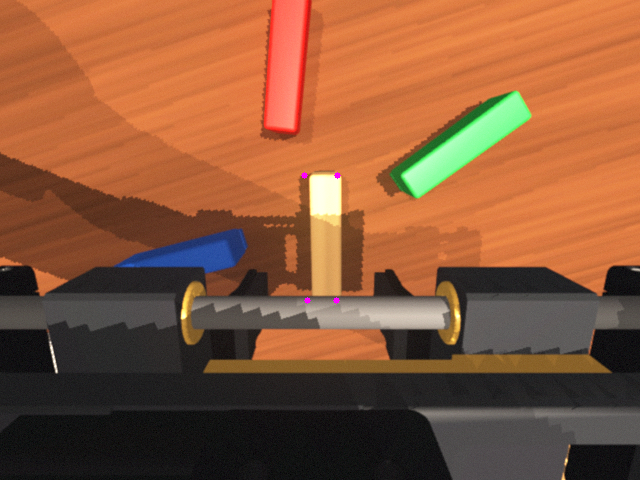

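>>> play_rows([
  [[0,0,-0.5],[0,4.5,20],0.6],
  [[0,0,0],[0,0,22],0.6],
  [[0,0,0],[0,0,22],0.6],
  [[0,0,0],[0,0,22],0.6],
  [[0,0,0],[0,0,20],0.6],
  [[0,0,0],[0,0,16],0.6],
  [[0,0,0],[0,0,9],0.6],
  [[0,0,0],[0,0,5],0.6],
])

```text
time_s: 4.15
eef_pos: [493.3, 303.5, 16.2]
tool_rot: [180.0, -0.0, 163.9]
contact_force: [0.6, 0.3, 0.7]
gripper_width: 52.3
gripper_force: 0.0
```

>>> play_rows([
  [[0,0,0],[0,0,0],0.3],
  [[0,0,0],[0,0,0],0.2],
  [[0,0,0],[0,0,0],0.1],
  [[0,0,0],[0,0,0],0.1],
  [[0,0,0],[0,0,0],0.1],
  [[0,0,0],[0,0,-10],0.1],
  [[0,0,0],[0,0,-30],0.1],
  [[0,0,0],[0,0,-40],0.1],
], grip_force=35)

```text
time_s: 5.15
eef_pos: [492.5, 303.0, 97.1]
tool_rot: [-179.9, -0.1, 163.9]
contact_force: [0.3, 0.8, -0.6]
gripper_width: 23.8
gripper_force: 35.0
```

```bash
python3 - <<'E'
from h import *
s=st()
F=np.array([541.2,-191.8]); a=np.radians(-10.5)
def fx(x,y): return F+[np.cos(a)*x-np.sin(a)*y,np.sin(a)*x+np.cos(a)*y]
for y in(64,172): print(y,fx(0,y).round(1))
E
```

```text
5.15 [[2.6, 23.5, -47.2, 100.6, 18.8, 64.3, 23.4], [492.5, 303.0, 97.1], [-179.9, -0.1, 163.9], [0.3, 0.8, -0.6], [0.1, -0.3, -0.0], 23.8, 35.0]
64 [ 552.9 -128.9]
172 [572.5 -22.7]
```

```bash
python3 - <<'E'
from h import *
plan([(500,260,112,164.5,2),(552,-100,112,169,10),(553,-128,60,169.5,4)])
E
```

```text
1 [[0, 0, -0.3], [-9.5, -19.6, -7.4]]
2 [[0, 0, -0.3], [-9.4, -19.7, -7.4]]
3 [[0, 0, -0.5], [-14.6, -33.3, -0.0]]
4 [[0, 0, -0.5], [-14.4, -33.4, -0.0]]
5 [[0, 0, -0.5], [-14.1, -33.5, -0.0]]
6 [[0, 0, -0.5], [-13.8, -33.6, -0.0]]
7 [[0, 0, -0.5], [-13.6, -33.7, -0.0]]
8 [[0, 0, -0.5], [-13.3, -33.8, -0.0]]
9 [[0, 0, -0.5], [-13.0, -34.0, -0.0]]
10 [[0, 0, -0.5], [-12.8, -34.1, -0.0]]
11 [[0, 0, -0.5], [-12.5, -34.2, -0.0]]
12 [[0, 0, -0.5], [-12.2, -34.3, -0.0]]
13 [[0, 0, -0.1], [-1.6, -6.8, 13.0]]
14 [[0, 0, -0.1], [-1.6, -6.8, 13.0]]
15 [[0, 0, -0.1], [-1.6, -6.8, 13.0]]
16 [[0, 0, -0.1], [-1.5, -6.8, 13.0]]
```

>>> play_rows([
  [[0,0,-0.3],[-9.5,-19.5,-7.5],0.1],
  [[0,0,-0.3],[-9.5,-19.5,-7.5],0.1],
  [[0,0,-0.5],[-14.5,-33.5,0],0.1],
  [[0,0,-0.5],[-14.5,-33.5,0],0.1],
  [[0,0,-0.5],[-14,-33.5,0],0.1],
  [[0,0,-0.5],[-14,-33.5,0],0.1],
  [[0,0,-0.5],[-13.5,-33.5,0],0.1],
  [[0,0,-0.5],[-13.5,-34,0],0.1],
])

```text
time_s: 6.15
eef_pos: [532.8, 43.6, 112.1]
tool_rot: [180.0, 0.0, 167.6]
contact_force: [-0.3, -1.0, -0.5]
gripper_width: 23.5
gripper_force: 35.0
```

>>> play_rows([
  [[0,0,-0.5],[-13,-34,0],0.1],
  [[0,0,-0.5],[-13,-34,0],0.1],
  [[0,0,-0.5],[-12.5,-34,0],0.1],
  [[0,0,-0.5],[-12,-34,0],0.1],
  [[0,0,0],[-1.5,-7,13],0.1],
  [[0,0,0],[-1.5,-7,13],0.1],
  [[0,0,0],[-1.5,-7,13],0.1],
  [[0,0,0],[-1.5,-7,13],0.1],
])

```text
time_s: 7.15
eef_pos: [555.2, -126.9, 58.5]
tool_rot: [180.0, -0.0, 169.6]
contact_force: [0.4, -0.8, -1.1]
gripper_width: 23.5
gripper_force: 35.0
```

```bash
python3 - <<'E'
from h import *
s=st(); plan([(553,-128.5,60,169.5,1)])
c=imaging.get_calibration("wrist"); im=imaging.read_camera("wrist")
for b in((-60,60,-40,150,20,20),):
    for u in proj(c,box(*b,(541.2,-191.8,-10.5))): cv2.circle(im,tuple(int(v) for v in u),3,(255,0,255),-1)
cv2.imwrite("pics/w2.png",im)
E
```

```text
7.15 [[40.0, 22.6, -37.8, 104.1, 16.0, 58.7, 75.5], [555.2, -126.9, 58.5], [180.0, -0.0, 169.6], [0.4, -0.8, -1.1], [0.1, -0.2, -0.0], 23.5, 35.0]
1 [[0, 0, 0.1], [1.9, -2.0, -1.5]]
```

View pics/w2.png

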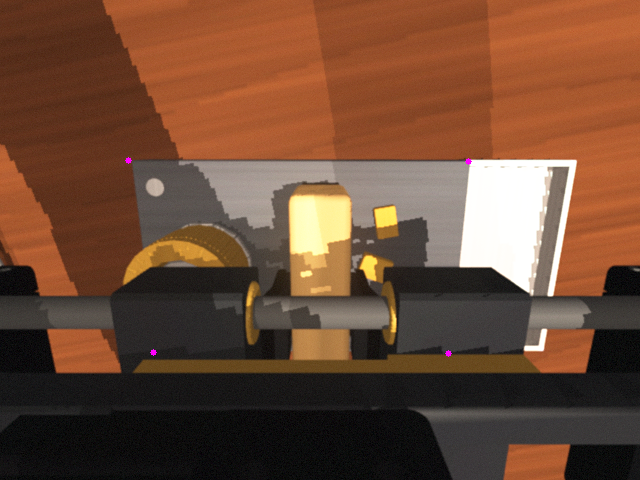

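>>> play_rows([
  [[0,0,0],[2,-2,6],0.1],
  [[0,0,0],[0,0,6],0.1],
  [[0,0,0],[0,0,5],0.1],
  [[0,0,0],[0,0,3],0.1],
  [[0,0,0],[0,0,1.5],0.1],
  [[0,0,0],[0,4,0],0.1],
  [[0,0,0],[0,6,0],0.1],
  [[0,0,0],[0,6,0],0.1],
])

```text
time_s: 8.2
eef_pos: [556.2, -112.6, 38.2]
tool_rot: [180.0, 0.0, 169.6]
contact_force: [0.2, 0.4, -0.9]
gripper_width: 23.6
gripper_force: 35.0
```

>>> play_rows([
  [[0,0,0],[0,6,1],0.1],
  [[0,0,0],[0,7,0],0.1],
  [[0,0,0],[0,7,0],0.1],
  [[0,0,0],[0,7,0],0.1],
  [[0,0,0],[0,7,0],0.1],
  [[0,0,0],[0,7,0],0.1],
  [[0,0,0],[0,7,0],0.1],
  [[0,0,0],[0,7,0],0.1],
])

```text
time_s: 9.2
eef_pos: [566.1, -58.7, 37.1]
tool_rot: [180.0, 0.0, 169.5]
contact_force: [0.4, 0.3, -0.7]
gripper_width: 24.5
gripper_force: 35.0
```

>>> play_rows([
  [[0,0,0],[0,6,0],0.1],
  [[0,0,0],[0,6,0],0.1],
  [[0,0,0],[0,6,0],0.1],
  [[0,0,0],[0,6,0],0.1],
  [[0,0,0],[0,6,0],0.1],
  [[0,0,0],[0,6,0],0.1],
  [[0,0,0],[0,3,0],0.1],
  [[0,0,0],[0,0,0],0.1],
])

```text
time_s: 10.2
eef_pos: [573.1, -20.6, 37.1]
tool_rot: [180.0, -0.0, 169.6]
contact_force: [0.1, -0.4, -1.5]
gripper_width: 23.7
gripper_force: 35.0
```

```bash
python3 - <<'E'
from h import *
s=st()
im=imaging.read_camera("top"); sc=imaging.read_camera("scene")
a=cv2.resize(im[190:310,290:470],(0,0),fx=2.2,fy=2.2,interpolation=cv2.INTER_CUBIC); b=cv2.resize(sc[160:280,200:380],(0,0),fx=2.2,fy=2.2,interpolation=cv2.INTER_CUBIC)
cv2.imwrite("pics/c3.png",np.hstack([a,b]))
E
```

```text
10.2 [[29.7, 25.0, -38.9, 104.4, 18.5, 57.0, 62.8], [573.1, -20.6, 37.1], [180.0, -0.0, 169.6], [0.1, -0.4, -1.5], [0.1, -0.1, -0.0], 23.7, 35.0]
```

View pics/c3.png

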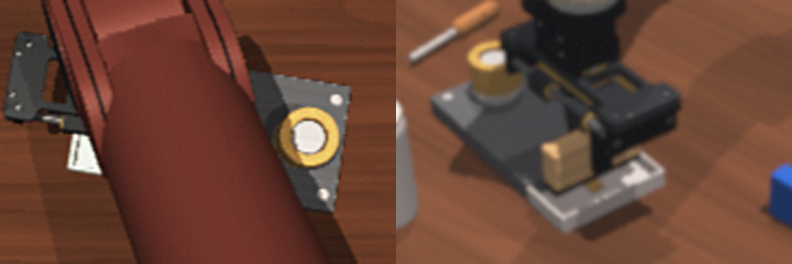

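```bash
python3 - <<'E'
from h import *
plan([(574,-20,75,169.5,2),(605,105,75,169.5,6),(605,105,17,169.5,8)])
E
```

```text
1 [[0, 0, 0.0], [-0.4, 0.6, -19.0]]
2 [[0, 0, 0.0], [-0.4, 0.6, -19.0]]
3 [[0, 0, -0.0], [-1.3, 21.4, -0.0]]
4 [[0, 0, -0.0], [-1.3, 21.4, -0.0]]
5 [[0, 0, -0.0], [-1.3, 21.4, -0.0]]
6 [[0, 0, -0.0], [-1.3, 21.4, -0.0]]
7 [[0, 0, -0.0], [-1.3, 21.4, -0.0]]
8 [[0, 0, -0.0], [-1.3, 21.4, -0.0]]
9 [[0, 0, -0.0], [0.0, 0.0, 7.2]]
10 [[0, 0, -0.0], [0.0, 0.0, 7.2]]
11 [[0, 0, -0.0], [0.0, 0.0, 7.2]]
12 [[0, 0, -0.0], [0.0, 0.0, 7.2]]
13 [[0, 0, -0.0], [0.0, 0.0, 7.2]]
14 [[0, 0, -0.0], [0.0, 0.0, 7.2]]
15 [[0, 0, -0.0], [0.0, 0.0, 7.2]]
16 [[0, 0, -0.0], [0.0, 0.0, 7.2]]
```

>>> play_rows([
  [[0,0,0],[0,0,-19],0.1],
  [[0,0,0],[0,0,-19],0.1],
  [[0,0,0],[-1.5,21.5,0],0.1],
  [[0,0,0],[-1.5,21.5,0],0.1],
  [[0,0,0],[-1.5,21.5,0],0.1],
  [[0,0,0],[-1.5,21.5,0],0.1],
  [[0,0,0],[-1.5,21.5,0],0.1],
  [[0,0,0],[-1.5,21.5,0],0.1],
])

```text
time_s: 11.3
eef_pos: [606.1, 105.0, 76.9]
tool_rot: [180.0, 0.1, 169.5]
contact_force: [0.7, 0.1, -0.8]
gripper_width: 23.8
gripper_force: 35.0
```

```bash
python3 - <<'E'
from h import *
s=st()
cv2.imwrite("pics/w4.png",imaging.read_camera("wrist")); sc=imaging.read_camera("scene"); 
a=cv2.resize(imaging.read_camera("top")[190:310,290:470],(0,0),fx=2.2,fy=2.2,interpolation=cv2.INTER_CUBIC); b=cv2.resize(sc[160:280,200:380],(0,0),fx=2.2,fy=2.2,interpolation=cv2.INTER_CUBIC)
cv2.imwrite("pics/c4.png",np.hstack([a,b]))
E
```

```text
11.3 [[18.0, 27.2, -40.8, 96.8, 19.6, 63.3, 51.0], [606.1, 105.0, 76.9], [180.0, 0.1, 169.5], [0.7, 0.1, -0.8], [0.1, -0.1, -0.0], 23.8, 35.0]
```

View pics/c4.png

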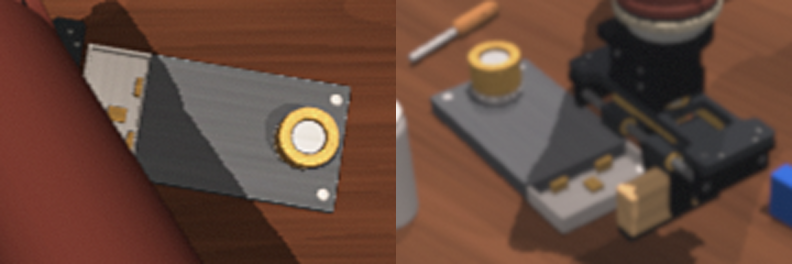

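The plate is clear and all three offcuts are in the trough (left-half pixels ~(138,88), (117,113), (130,138)). Now I'll set the scraper down.

>>> play_rows([
  [[0,0,0],[0,0,12],0.1],
  [[0,0,0],[0,0,12],0.1],
  [[0,0,0],[0,0,12],0.1],
  [[0,0,0],[0,0,10],0.1],
  [[0,0,0],[0,0,7],0.1],
  [[0,0,0],[0,0,4],0.1],
  [[0,0,0],[0,0,2.5],0.1],
  [[0,0,0],[0,0,0],0.1],
])

```text
time_s: 12.45
eef_pos: [605.4, 104.6, 16.9]
tool_rot: [-180.0, 0.0, 169.5]
contact_force: [-6.1, -1.9, 11.3]
gripper_width: 24.0
gripper_force: 35.0
```

>>> play_rows([
  [[0,0,0],[0,0,0],0.4],
  [[0,0,0],[0,0,0],0.6],
  [[0,0,0],[0,0,0],0.6],
  [[0,0,0],[0,0,-20],0.6],
  [[0,0,0],[0,0,-30],0.6],
  [[0,0,0],[0,0,-30],0.7],
  [[0,0,0],[0,0,-30],0.9],
  [[0,0,0],[0,0,-20],0.95],
])

```text
time_s: 13.45
eef_pos: [606.0, 104.8, 148.4]
tool_rot: [180.0, 0.1, 169.5]
contact_force: [0.9, 0.5, 0.1]
gripper_width: 73.4
gripper_force: 0.0
```

>>> play_rows([
  [[0,0,0],[-5,-37,0],0.95],
  [[0,0,0],[-5,-37,0],0.95],
  [[0,0,0],[-5,-37,0],0.95],
  [[0,0,0],[-5,-37,0],0.95],
  [[0,0,0],[-6,-37,0],0.95],
  [[0,0,0],[-6,-37,0],0.95],
  [[0,0,0],[-6,-37,0],0.95],
  [[0,0,0],[-6,-37,0],0.95],
])

```text
time_s: 14.45
eef_pos: [594.6, -195.9, 146.1]
tool_rot: [180.0, 0.0, 169.5]
contact_force: [0.9, 0.5, 0.1]
gripper_width: 83.0
gripper_force: 0.0
```

```bash
python3 - <<'E'
from h import *
s=st(); c=imaging.get_calibration("wrist"); im=imaging.read_camera("wrist")
np.savez("w5.npz",**{k:np.array(c[k]) for k in c}); cv2.imwrite("pics/w5raw.png",im)
th=np.linspace(0,2*np.pi,60)
for r,z in((26,68),):
    for u in proj(c,np.c_[541.2+r*np.cos(th),-191.8+r*np.sin(th),0*th+z]): cv2.circle(im,tuple(int(v) for v in u),1,(255,0,255),-1)
t=cv2.resize(imaging.read_camera("top"),(0,0),fx=.5,fy=.5)
cv2.imwrite("pics/w5.png",im); cv2.imwrite("pics/top5.png",t)
E
```

```text
14.45 [[42.5, 23.3, -36.3, 91.4, 14.4, 70.0, 83.1], [594.6, -195.9, 146.1], [180.0, 0.0, 169.5], [0.9, 0.5, 0.1], [0.1, -0.2, -0.0], 83.0, 0.0]
```

View pics/w5.png

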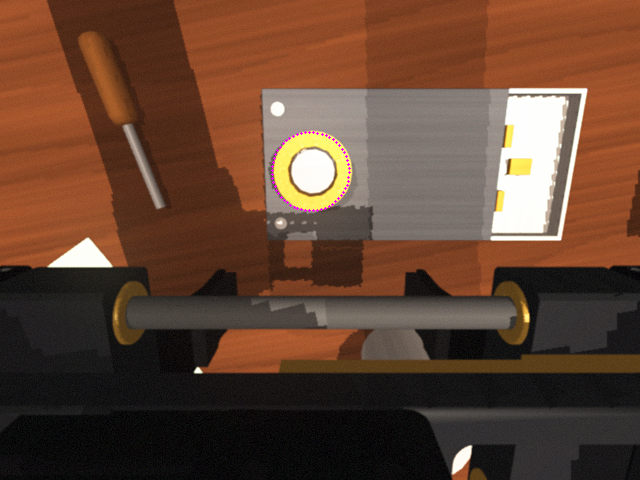

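```bash
python3 - <<'E'
from h import *
plan([(541.3,-191,125,160,4),(541.3,-191,80,160,4),(541.3,-191,38,160,4)])
E
```

```text
1 [[0, 0, 2.3], [13.3, -0.1, 5.1]]
2 [[0, 0, 2.3], [13.3, -0.7, 5.1]]
3 [[0, 0, 2.3], [13.3, -1.2, 5.1]]
4 [[0, 0, 2.3], [13.2, -1.7, 5.1]]
5 [[0, 0, 0.0], [0.0, 0.0, 11.2]]
6 [[0, 0, 0.0], [0.0, 0.0, 11.2]]
7 [[0, 0, 0.0], [0.0, 0.0, 11.2]]
8 [[0, 0, 0.0], [0.0, 0.0, 11.2]]
9 [[0, 0, 0.0], [0.0, 0.0, 10.5]]
10 [[0, 0, 0.0], [0.0, 0.0, 10.5]]
11 [[0, 0, 0.0], [0.0, 0.0, 10.5]]
12 [[0, 0, 0.0], [0.0, 0.0, 10.5]]
```

>>> play_rows([
  [[0,0,2.4],[13.3,0,5],0.95],
  [[0,0,2.4],[13.3,-0.7,5],0.95],
  [[0,0,2.4],[13.3,-1.2,5],0.95],
  [[0,0,2.4],[13.2,-1.7,5],0.95],
  [[0,0,0],[0,0,12],0.95],
  [[0,0,0],[0,0,12],0.95],
  [[0,0,0],[0,0,12],0.95],
  [[0,0,0],[0,0,10],0.95],
])

```text
time_s: 15.55
eef_pos: [542.4, -185.1, 78.4]
tool_rot: [180.0, -0.0, 159.9]
contact_force: [-0.2, -0.6, 0.1]
gripper_width: 82.8
gripper_force: 0.0
```

>>> play_rows([
  [[0,0,0],[0,0,0],0.95],
  [[0,0,0],[0,0,8],0.95],
  [[0,0,0],[0,0,10],0.95],
  [[0,0,0],[0,0,10],0.95],
  [[0,0,0],[0,0,8],0.95],
  [[0,0,0],[0,0,5],0.95],
  [[0,0,0],[0,0,0],0.95],
  [[0,0,0],[0,0,0],0.95],
])

```text
time_s: 16.55
eef_pos: [542.6, -185.3, 38.8]
tool_rot: [180.0, 0.0, 159.9]
contact_force: [0.6, 0.0, -0.2]
gripper_width: 82.5
gripper_force: 0.0
```

>>> play_rows([
  [[0,0,0],[-0.7,-3,0],0.95],
  [[0,0,0],[0,-2.8,0],0.95],
  [[0,0,0],[0,0,0],0.7],
  [[0,0,0],[0,0,0],0.6],
  [[0,0,0],[0,0,0],0.5],
  [[0,0,0],[0,0,0],0.5],
  [[0,0,0],[0,0,0],0.5],
  [[0,0,0],[0,0,0],0.5],
], grip_force=25)

```text
time_s: 17.55
eef_pos: [541.0, -190.8, 38.6]
tool_rot: [180.0, -0.0, 159.9]
contact_force: [0.1, 0.1, -0.4]
gripper_width: 51.8
gripper_force: 25.0
```

Gripped and centred with no side force. Next, a light push.

>>> play_rows([
  [[0,0,0],[0,0,0.5],0.5],
  [[0,0,0],[0,0,0.5],0.5],
  [[0,0,0],[0,0,0],0.5],
  [[0,0,0],[0,0,0],0.5],
  [[0,0,0],[0,0,0],0.5],
  [[0,0,0],[0,0,0],0.5],
  [[0,0,0],[0,0,0],0.5],
  [[0,0,0],[0,0,0],0.5],
])

```text
time_s: 18.55
eef_pos: [541.2, -190.9, 38.4]
tool_rot: [-180.0, 0.0, 159.9]
contact_force: [-2.7, 1.7, 10.3]
gripper_width: 51.5
gripper_force: 25.0
```

>>> play_rows([
  [[0,0,3],[0,0,-0.3],0.5],
  [[0,0,3],[0,0,0],0.5],
  [[0,0,3],[0,0,0],0.5],
  [[0,0,3],[0,0,0],0.5],
  [[0,0,3],[0,0,0],0.5],
  [[0,0,3],[0,0,0],0.5],
  [[0,0,3],[0,0,0],0.5],
  [[0,0,3],[0,0,0],0.5],
])

```text
time_s: 19.55
eef_pos: [541.7, -191.2, 38.5]
tool_rot: [180.0, 0.1, 135.8]
contact_force: [0.5, -0.5, 4.3]
gripper_width: 51.2
gripper_force: 25.0
```

```bash
python3 -c "
from h import *
st()"
```

```text
19.55 [[39.5, 22.8, -29.3, 104.7, 13.3, 55.8, 50.4], [541.7, -191.2, 38.5], [180.0, 0.1, 135.8], [0.5, -0.5, 4.3], [-0.1, -0.2, 0.1], 51.2, 25.0]
```

>>> play_rows([
  [[0,0,3],[0,0,0.2],0.5],
  [[0,0,3],[0,0,0],0.5],
  [[0,0,3],[0,0,0],0.5],
  [[0,0,3],[0,0,0],0.5],
  [[0,0,3],[0,0,0],0.5],
  [[0,0,3],[0,0,0],0.5],
  [[0,0,3],[0,0,0],0.5],
  [[0,0,3],[0,0,0],0.5],
])

```text
time_s: 20.55
eef_pos: [541.1, -190.8, 37.4]
tool_rot: [180.0, -0.0, 111.9]
contact_force: [1.1, -0.2, -3.3]
gripper_width: 51.6
gripper_force: 25.0
```

```bash
python3 -c "
from h import *
st()"
```

```text
20.55 [[35.9, 22.1, -24.9, 104.9, 11.1, 55.4, 28.1], [541.1, -190.8, 37.4], [180.0, -0.0, 111.9], [1.1, -0.2, -3.3], [0.1, -0.4, 0.3], 51.6, 25.0]
```

Force gone and z down 1 mm: probably caught. I'll push down gently to check.

>>> play_rows([
  [[0,0,0],[0,0,0.5],0.5],
  [[0,0,0],[0,0,0.5],0.5],
  [[0,0,0],[0,0,0.5],0.5],
  [[0,0,0],[0,0,0.5],0.5],
  [[0,0,0],[0,0,0],0.5],
  [[0,0,0],[0,0,0],0.5],
  [[0,0,0],[0,0,0],0.5],
  [[0,0,0],[0,0,0],0.5],
])

```text
time_s: 21.55
eef_pos: [541.3, -191.0, 36.1]
tool_rot: [180.0, 0.0, 112.0]
contact_force: [-0.6, 1.0, 5.0]
gripper_width: 51.7
gripper_force: 25.0
```

```bash
python3 -c "
from h import *
st()"
```

```text
21.55 [[35.9, 22.2, -24.9, 105.0, 11.2, 55.2, 28.1], [541.3, -191.0, 36.1], [180.0, 0.0, 112.0], [-0.6, 1.0, 5.0], [0.1, 0.1, 0.3], 51.7, 25.0]
```

>>> play_rows([
  [[0,0,0],[0,0,0],0.5],
  [[0,0,-1.5],[0,0,0.7],0.5],
  [[0,0,0],[0,0,1],0.5],
  [[0,0,0],[0,0,1],0.5],
  [[0,0,0],[0,0,1],0.5],
  [[0,0,0],[0,0,1],0.5],
  [[0,0,0],[0,0,0],0.5],
  [[0,0,0],[0,0,0],0.5],
], grip_force=45)

```text
time_s: 22.55
eef_pos: [541.3, -191.0, 31.2]
tool_rot: [180.0, 0.0, 113.4]
contact_force: [-0.8, 1.3, 5.2]
gripper_width: 51.6
gripper_force: 45.0
```

```bash
python3 -c "
from h import *
st()"
```

```text
22.55 [[36.0, 22.6, -25.1, 105.1, 11.5, 54.7, 29.3], [541.3, -191.0, 31.2], [180.0, 0.0, 113.4], [-0.8, 1.3, 5.2], [0.2, -0.1, 0.2], 51.6, 45.0]
```

>>> play_rows([
  [[0,0,0],[0,0,0.6],0.5],
  [[0,0,0],[0,0,0.6],0.5],
  [[0,0,0],[0,0,0.5],0.5],
  [[0,0,0],[0,0,0],0.5],
  [[0,0,0],[0,0,0],0.5],
  [[0,0,0],[0,0,0],0.5],
  [[0,0,0],[0,0,0],0.5],
  [[0,0,0],[0,0,0],0.5],
])

```text
time_s: 23.55
eef_pos: [541.3, -191.0, 30.5]
tool_rot: [180.0, 0.0, 113.4]
contact_force: [-4.9, 1.4, 16.9]
gripper_width: 51.4
gripper_force: 45.0
```

```bash
python3 -c "
from h import *
st()"
```

```text
23.55 [[36.0, 22.7, -25.1, 105.2, 11.6, 54.6, 29.3], [541.3, -191.0, 30.5], [180.0, 0.0, 113.4], [-4.9, 1.4, 16.9], [0.4, 1.1, 0.1], 51.4, 45.0]
```

>>> play_rows([
  [[0,0,0],[0,0,0.3],0.5],
  [[0,0,0],[0,0,0],0.5],
  [[0,0,0],[0,0,0],0.5],
  [[0,0,0],[0,0,0],0.5],
  [[0,0,0],[0,0,0],0.5],
  [[0,0,0],[0,0,0],0.5],
  [[0,0,0],[0,0,0],0.5],
  [[0,0,0],[0,0,0],0.5],
])

```text
time_s: 24.55
eef_pos: [541.3, -191.0, 30.5]
tool_rot: [180.0, 0.0, 113.4]
contact_force: [-5.8, 2.3, 20.0]
gripper_width: 51.6
gripper_force: 45.0
```

```bash
python3 -c "
from h import *
st()
b=imaging.read_camera('scene')[140:320,150:390]; cv2.imwrite('pics/s6.png',cv2.resize(b,(0,0),fx=3,fy=3,interpolation=cv2.INTER_CUBIC))"
```

```text
24.55 [[36.0, 22.7, -25.1, 105.2, 11.6, 54.6, 29.3], [541.3, -191.0, 30.5], [180.0, 0.0, 113.4], [-5.8, 2.3, 20.0], [0.5, 1.3, 0.1], 51.6, 45.0]
```

View pics/s6.png

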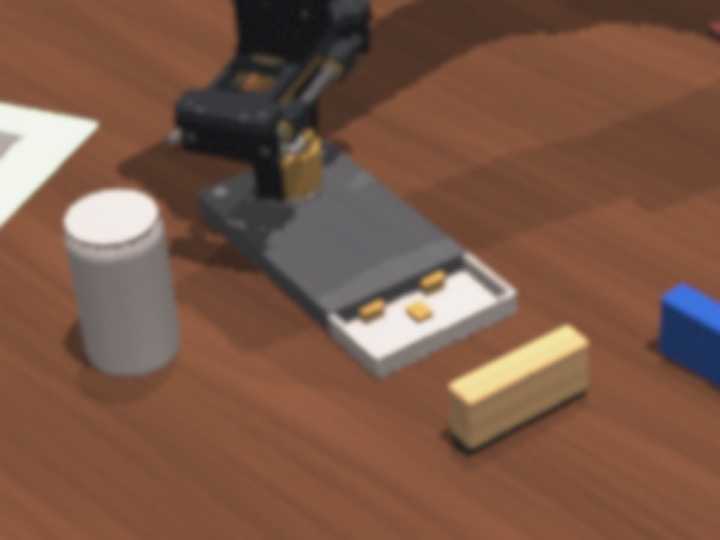

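The three offcuts lie in the trough ((372,309), (419,311), (433,281)). The scraper stands clear of the fixture at (520,385), the collar is held home, and the can is where it was.

```bash
python3 -c "
from rig import order
print(order.close_job())"
```

```text
the job is handed in; nothing more can be done
None
```

The job is handed in at about 25 s: all three offcuts are in the trough, the wooden scraper stands on the bench clear of the fixture, and the collar is held home at its solid stop with about 20 N; the can, phone and graver were not touched.

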